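# Set the battens on a backing panel and weigh them down

## Task

On the tapered plywood backing panel, lay the long batten flat on its pencilled outline at the wide end and the short batten on its outline at the narrow end. Then lay the wider, dark pressing board along the panel's centre line, centred, so that it rests across the middle of both battens, and stand the steel weight upright in the middle of that board, setting it down without dropping it. Leave the glue bottle, the tape roll and the brush where they are.

Things in the scene. Friction and masses are not known exactly. Their poses are not given: they have to be found in the camera images.
- panel: Tapered plywood board stuck to the bench, turned any way: 220 mm long (x), 200 mm wide at the wide end (x = -110), 130 mm at the narrow end (x = +110), 12 mm thick. Origin: centre of underside, z up. Pencilled on top: outlines of the battens, long sides along y, 40 x 170 mm centred at x = -65, y = 0 (long) and 40 x 120 mm at x = +65, y = 0 (short), and a broken centre line along x.
- long_batten: The longer of two pale wooden battens, loose, lying flat on the bench: 170 mm long (its y), 40 mm wide (x), 20 mm high, about 85 g, same either way round. Origin: centre of its underside, z up.
- short_batten: The shorter of two pale wooden battens, loose, lying flat on the bench: 120 mm long (its y), 40 mm wide (x), 20 mm high, about 60 g, same either way round. Origin: centre of its underside, z up.
- press_board: Pressing board, a plain dark wooden board, wider than the battens, loose, lying flat on the bench: 210 mm long (its x), 60 mm wide (y), 18 mm thick, about 160 g, same either way round. Origin: centre of its underside, z up. On both battens its underside lies 32 mm above the panel's underside.
- weight: Round turned steel weight, loose, upright, about 0.7 kg: a cylinder 56 mm across and 32 mm high, above it a stem 18 mm across (34 to 44 mm), then a round grip knob 28 mm across from 48 to 64 mm; 66 mm high in all. Origin: centre of its underside, z up along its axis.
- glue_bottle: Bystander: closed white plastic bottle, 56 mm across, 130 mm high, standing beyond the panel. Origin: centre of its underside. Leave it.
- tape_roll: Bystander: roll of green masking tape lying flat beyond the panel, 96 mm across, 24 mm high. Origin: centre of its underside. Leave it.
- glue_brush: Bystander: flat brush about 190 mm long with a wooden handle, lying beyond the panel. Origin: on its underside, about mid-length. Leave it.
Not all that is in view belongs to the job. What is shaped like the long_batten but purple or yellow is not meant.

How it is judged:
By the outcome, as a careful person would: the job done as asked, in the order asked, and still so for the second after the job is handed in, with the robot touching nothing.
It also fails if it takes over 112 s, if anything falls off the work surface, if the arm or the gripper's body presses on something with over 40 N, if the wrist force passes 120 N, or if a joint passes its speed limit or range.

## Robot

A 7-joint arm with a two-finger parallel gripper is mounted at the origin on the work surface. World frame = base frame: x ahead of the robot, y to its left, z up, the work surface at z = 0. Lengths are in m, angles in rad, forces in N, time in s.
With the tool pointing down it reaches from about 0.4 to 0.85 m from the base axis. Payload 10.4 kg.
Tool frame: the origin (TCP) lies at the very end of the fingers, on their centre line; the grasp point (between the pads) lies 19 mm behind it; x points along the fingers, z is the direction in which the jaws open and shut, and the axes are right-handed (so a half turn about x gives the same grasp; the last joint's range is limited). The gripper opens to 85 mm and grips with 20 to 120 N. Pads are 22 mm wide; open, the fingers measure 114 mm over their backs; the gripper's body (76 mm by 85 mm) begins 54 mm behind the grasp point. The pads swing forward as they close: fully open they stand 13 mm farther back than shut.
Start: joints at [1.141, 0.332, -0.065, 1.46, 0.022, 1.35, -0.088], TCP at [0.247, -0.574, 0.231] pointing down, gripper open.
Joint ranges: [-2.6, 2.6], [-0.5, 2.12], [-1.47, 1.34], [0.16, 2.42], [-1.27, 4.41], [0.06, 2.06], [-2.6, 2.6]. Speed limits (rad/s): [2.22, 2.22, 2.79, 2.79, 3.14, 3.14, 3.14].

## Interface

Orientations are given as a unit quaternion [x, y, z, w].
In Python, from workcell import readout, camera, manip gives the robot as it stands.
- The arm moves only by the shell command python3 -m inch 'ROWS' [FORCE]. ROWS is JSON, a list of rows, each a list of 3 entries, a list of its own where there are three numbers: the turn, a rotation vector about the tool's x, y, z in degrees, then the shift along the tool's x, y, z in mm, then the closure, from 0 (fully open) to 1 (shut). In form: [[[wx, wy, wz], [dx, dy, dz], hand], ...]. A call has 1 to 10 rows; each row is the pose to reach, as a shift and turn from the pose measured when the call began, along the tool's axes at that moment; what a row does not reach only later rows make up. A row lasts 1/8 s, in which the tool goes at most 62.5 mm and 10.7 degrees, less where a joint would pass 70% of its speed; a pose out of reach is approached as far as the arm can. A call with a gripper value outside its range is refused whole. The fingers move at their own pace and stop on an object; FORCE is the grip in N (left out, the last holds). Time passes only in rows, so rows that repeat a pose let the fingers close. It gives the time, the measured TCP pose, the force and the opening at its end, in the units of the state.
- readout.get_obs(): the state, without advancing time (a new reading comes with each control period).
- camera(name): name is "side" or "top" or "wrist"; returns a dict with "pixels" (480x640x3 uint8, red, green, blue), "range_z" (480x640 float32, m along the optical axis (not along the pixel's ray), 0 where there is no reading), "intrinsics" (3x3 intrinsics, pixels), "extrinsics" (4x4, takes a point from world to camera coordinates); the wrist camera has in their place "T_tool_cam" (4x4, takes a point from camera to tool coordinates, whose origin is the TCP and whose axes are the tool frame's). Camera axes: x right, y down, z forward; pixel columns grow to the right and rows downward; lengths in m; the calibration is good to about 2 mm. A picture is of the moment at which its call begins: read the wrist's pose just before it.
- manip.hand_in(): hands the job in, once; it reports no verdict.
The state is a dict: "clock": time; "joint_pos": joint angles; "joint_velocities": joint speeds; "tau": joint torques, N m; "position": TCP position; "ee_rot": TCP orientation; "ft_force": force on the tool from outside, world axes, zero at the start; "torque": the same for the moment, N m; "grip_width": opening from 0.0 (shut) to 1.0 (fully open).
Only numpy, scipy, OpenCV 4.12 (cv2) and the standard library are available. Lean on these libraries where they do the work, as an engineer would, in place of code of your own. Each camera call takes 0.05 s, during which the arm holds its last target.

## Working session

There is one attempt and no reset: what is moved stays moved. The work goes in short steps, Python scripts to look and compute and a shell command to move; the robot and the scene stay as the last step left them, time stands still between calls to the robot, and variables do not carry over. Pictures are saved under pics/ and viewed, and the job is handed in when it is done.

```bash
ls -la; mkdir -p pics; python3 - <<'E'
from workcell import readout, camera
import cv2,numpy as np
o=readout.get_obs()
for k,v in o.items(): print(k,np.round(v,4))
for n in("top","side","wrist"):
    c=camera(n); cv2.imwrite(f"pics/a_{n}.png",c["pixels"][:,:,::-1])
    np.savez(f"pics/a_{n}.npz",**c)
    print(n,np.round(c["intrinsics"],1).tolist(),np.round(c.get("extrinsics",c.get("T_tool_cam")),4).tolist())
E
```

```text
total 12
drwxr-xr-x  3 agent agent 4096 Dec  7 13:57 .
drwxr-xr-x 23 root  root  4096 Dec  7 13:57 ..
drwxr-xr-x  2 agent agent 4096 Dec  7 13:57 pics
clock 0.0
joint_pos [ 1.1414  0.3329 -0.0647  1.4609  0.0216  1.3499 -0.0885]
joint_velocities [-0.0006 -0.0003 -0.0018 -0.0004  0.0002  0.002  -0.0011]
tau [-1.00000e-04 -6.25435e+01  4.94000e-02 -3.91614e+01  1.63000e-02
  9.80000e-03 -0.00000e+00]
position [ 0.2471 -0.5737  0.2305]
ee_rot [ 0.389   0.5911 -0.3884  0.5902]
ft_force [-0.3136  0.3167 -0.0161]
torque [0.0579 0.009  0.0252]
grip_width 1.0006
top [[465.3, 0.0, 322.0], [0.0, 465.3, 244.2], [0.0, 0.0, 1.0]] [[0.0157, -0.9998, 0.0091, -0.0543], [-0.9945, -0.0166, -0.1034, 0.5103], [0.1035, -0.0075, -0.9946, 1.2296], [0.0, 0.0, 0.0, 1.0]]
side [[613.6, 0.0, 321.3], [0.0, 613.6, 239.8], [0.0, 0.0, 1.0]] [[-0.7988, -0.6016, 0.0073, 0.3816], [-0.35, 0.4548, -0.8189, 0.2261], [0.4893, -0.6567, -0.5739, 1.1096], [0.0, 0.0, 0.0, 1.0]]
wrist [[392.5, 0.0, 323.6], [0.0, 392.5, 243.7], [0.0, 0.0, 1.0]] [[0.0001, -0.2895, 0.9572, -0.1424], [-0.0007, -0.9572, -0.2895, 0.0733], [1.0, -0.0006, -0.0003, -0.0007], [0.0, 0.0, 0.0, 1.0]]
```

View pics/a_top.png

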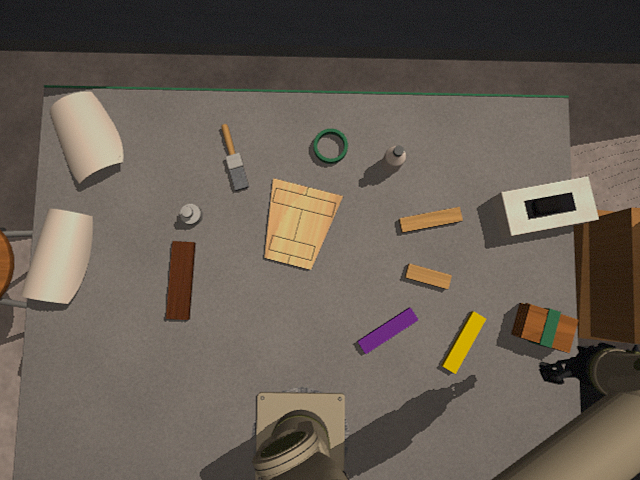

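View pics/a_side.png

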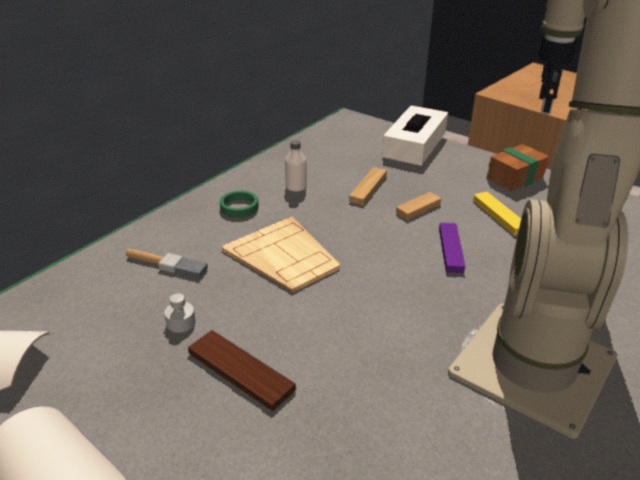

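View pics/a_wrist.png

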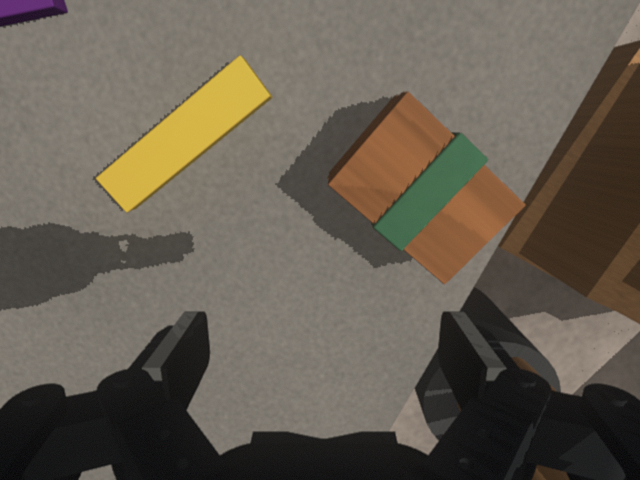

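Top view: the pale long batten is at (431,220), the pale short one at (428,276), the panel at (302,225), the dark board at (180,281) and the weight at (190,214). The bystanders are at the brush (235,160), tape (330,146) and bottle (396,156).

What could be taken for the long batten: purple bar (387,330), yellow bar (464,343), short pale batten (428,276), pale long (431,220). I choose (431,220). The dark board's only lookalike is the brown strapped block at (545,327), which is not it. Next I measure and take a close crop.

```bash
cat > h.py <<'E'
import numpy as np,cv2
from scipy.spatial.transform import Rotation as R
def load(n): return dict(np.load(n))
def ray(c,uv,z):
    uv=np.atleast_2d(uv).astype(float);K=c["intrinsics"];E=c["extrinsics"]
    d=np.c_[(uv-[K[0,2],K[1,2]])/[K[0,0],K[1,1]],np.ones(len(uv))]@E[:3,:3]
    o=-E[:3,:3].T@E[:3,3]
    return o+d*((z-o[2])/d[:,2])[:,None]
def proj(c,p):
    E=c["extrinsics"];q=np.atleast_2d(p)@E[:3,:3].T+E[:3,3];q=q@c["intrinsics"].T;return q[:,:2]/q[:,2:]
def cloud(c):
    Z=c["range_z"];v,u=np.mgrid[:480,:640];K=c["intrinsics"];E=c["extrinsics"]
    P=np.stack([(u-K[0,2])/K[0,0]*Z,(v-K[1,2])/K[1,1]*Z,Z],-1)
    return (P-E[:3,3])@E[:3,:3]
E
python3 - <<'E'
from h import *
c=load("pics/a_top.npz");P=cloud(c);im=c["pixels"]
hsv=cv2.cvtColor(im,cv2.COLOR_RGB2HSV)
print("bench z",np.median(P[300:350,230:340,2]))
for n,b,zt in (("long",(395,203,468,237),.02),("short",(400,258,458,294),.02),("panel",(255,170,350,275),.012),("board",(160,235,202,326),.018)):
    x0,y0,x1,y1=b
    m=np.zeros((480,640),np.uint8); s=hsv[y0:y1,x0:x1]
    m[y0:y1,x0:x1]=((s[...,1]>90)&(s[...,2]>(40 if n=="board" else 60)))*255
    z=P[...,2]; print(n,"z pct",np.round(np.percentile(z[m>0],[10,50,90]),4))
    # top face: depth mask
    mt=((m>0)&(z>zt-.006)).astype(np.uint8)
    cs,_=cv2.findContours(mt,0,1);k=max(cs,key=cv2.contourArea)[:,0]
    w=ray(c,k,zt)[:,:2]
    r=cv2.minAreaRect((w*1000).astype(np.float32)); print(n,np.round(r[0],1),np.round(r[1],1),round(r[2],1))
    if n=="panel":
        q=cv2.approxPolyDP(k[:,None],6,True)[:,0];print(q.tolist(),np.round(ray(c,q,zt)[:,:2]*1000).tolist())
y0,y1,x0,x1=195,300,260,480
cv2.imwrite("pics/b_crop.png",cv2.resize(im[y0:y1,x0:x1,::-1],None,fx=3.5,fy=3.5,interpolation=2))
# weight
z=P[175:235,170:215,2];print("weight max z",z.max())
m=(P[...,2]>.02);m[:195]=0;m[235:]=0;m[:,:170]=0;m[:,215:]=0
q=P[m];
for a,b in((.025,.034),(.055,.07)):
    s=q[(q[:,2]>a)&(q[:,2]<b)];print(len(s),s.mean(0),s.min(0),s.max(0))
E
```

```text
bench z -0.001116252468581489
long z pct [0.0151 0.0186 0.0216]
long [ 585.8 -342.8] [ 39.6 169.6] 11.9
short z pct [0.0148 0.0182 0.0214]
short [ 430.3 -334.6] [119.5  40.1] 75.5
panel z pct [0.0079 0.0112 0.0146]
panel [565.2  21.2] [196.7 219.9] 76.4
[[274, 178], [265, 256], [310, 269], [342, 196]] [[695.0, 90.0], [478.0, 109.0], [444.0, -15.0], [648.0, -99.0]]
board z pct [0.0138 0.0174 0.0207]
board [409.3 333.1] [ 61.2 209.4] 88.1
weight max z 1.2762147215364024
181 [0.58620208 0.30852301 0.03107681] [0.56041325 0.28487733 0.02540026] [0.61504362 0.34001019 0.03397129]
94 [0.58731123 0.31091728 0.06330591] [0.57444386 0.29771911 0.05501814] [0.60043804 0.32548688 0.06920512]
```

```bash
python3 - <<'E'
from h import *
c=load("pics/a_top.npz")
cv2.imwrite("pics/b_panel.png",cv2.resize(c["pixels"][165:280,160:350,::-1],None,fx=4,fy=4,interpolation=2))
E
```

```text
(no output)
```

View pics/b_crop.png

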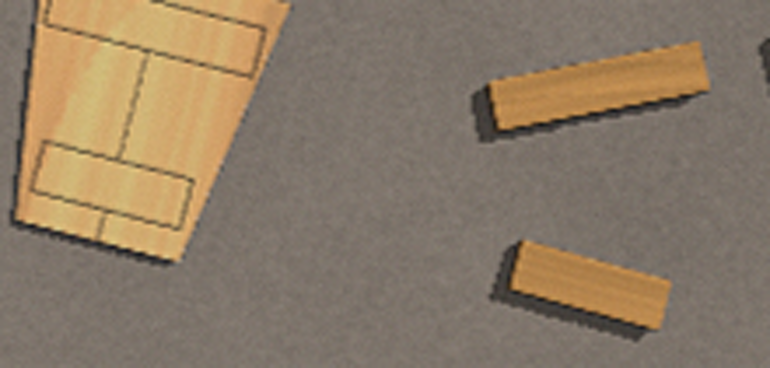

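View pics/b_panel.png

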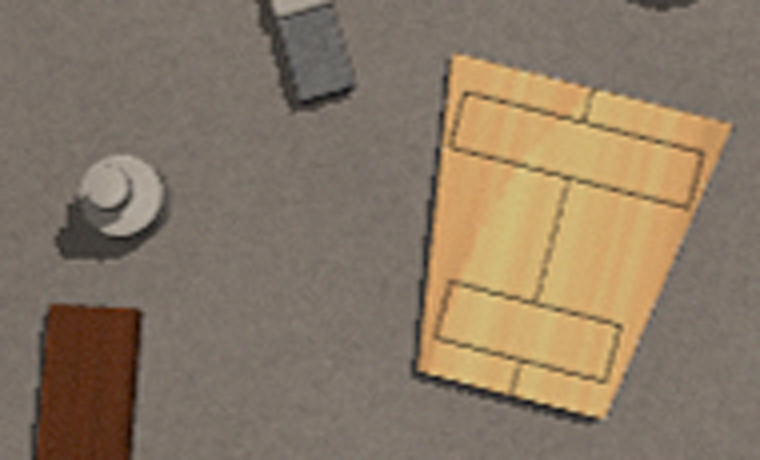

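Crop confirms it: both chosen battens are pale wood and measure 170x40 and 120x40. The panel's wide end is at the top of the image (far x). Next, a helper for the tool-frame deltas.

```bash
cat >> h.py <<'E'
def delta(xyz_mm,yaw,o=None):
    """yaw: world direction (deg) of jaw axis (tool z), mod 180; tool x down"""
    if o is None:
        from workcell import readout; o=readout.get_obs()
    p=np.array(o["position"])*1000; r=R.from_quat(o["ee_rot"]).as_matrix()
    cur=np.degrees(np.arctan2(r[1,2],r[0,2]))
    dy=(yaw-cur+90)%180-90
    out=[]
    for d in(dy,dy-180 if dy>0 else dy+180):
        a=np.radians(cur+d); x=np.array([0,0,-1.]);z=np.array([np.cos(a),np.sin(a),0]);y=np.cross(z,x)
        T=np.stack([x,y,z],1)
        out.append(np.round(np.degrees(R.from_matrix(r.T@T).as_rotvec()),1))
    print("t",round(float(o["clock"]),2),"pos",np.round(p,1),"jawyaw",round(cur,1),"axis_x",np.round(r[:,0],3),"f",np.round(o["ft_force"],1),"w",round(float(o["grip_width"]),3),"q",np.round(o["joint_pos"],2))
    print("turn",out[0],"alt",out[1],"shift",np.round(r.T@(np.array(xyz_mm)-p),1))
E
python3 - <<'E'
from h import *
delta([585.8,-342.8,150],11.9)
c=load("pics/a_top.npz")
print(ray(c,[[396,156],[330,146],[235,160],[190,214]],[.13]))
E
```

```text
t 0.15 pos [ 247.2 -573.7  230.7] jawyaw -66.7 axis_x [-0.     0.001 -1.   ] f [ 0.8  0.3 -1.1] w 0.991 q [ 1.14  0.33 -0.06  1.46  0.02  1.35 -0.09]
turn [-78.6  -0.1  -0. ] alt [ 1.014e+02 -0.000e+00  1.000e-01] shift [ 80.8 402.4 -78. ]
[[ 0.7279558  -0.22887773  0.13      ]
 [ 0.75084825 -0.06149042  0.13      ]
 [ 0.71011398  0.17742148  0.13      ]
 [ 0.57049634  0.2843207   0.13      ]]
```

```bash
python3 -m inch '[[[-20,0,0],[20,60,-15],0],[[-30,0,0],[30,120,-25],0],[[-40,0,0],[40,180,-35],0],[[-50,0,0],[50,240,-45],0],[[-60,0,0],[60,300,-58],0],[[-70,0,0],[70,350,-70],0],[[-78.6,0,0],[80,402,-78],0],[[-78.6,0,0],[80.8,402.4,-78],0],[[-78.6,0,0],[80.8,402.4,-78],0]]' 40
cat > w.py <<'E'
import sys
from h import *
from workcell import readout,camera
def wrist(name):
    o=readout.get_obs();c=camera("wrist");r=R.from_quat(o["ee_rot"]).as_matrix()
    T=np.eye(4);T[:3,:3]=r;T[:3,3]=o["position"];W=T@c["T_tool_cam"]
    c["extrinsics"]=np.linalg.inv(W);np.savez(f"pics/{name}.npz",**c);cv2.imwrite(f"pics/{name}.png",c["pixels"][:,:,::-1]);return c
def top(name,n="top"):
    c=camera(n);np.savez(f"pics/{name}.npz",**c);cv2.imwrite(f"pics/{name}.png",c["pixels"][:,:,::-1]);return c
def rect(c,xy,rad,zt,sat=90,val=40,tol=.006):
    """colour + height mask near xy(mm): rect on plane zt"""
    P=cloud(c);h=cv2.cvtColor(c["pixels"],cv2.COLOR_RGB2HSV)
    near=np.hypot(P[...,0]-xy[0]/1e3,P[...,1]-xy[1]/1e3)<rad/1e3
    m=(near&(h[...,1]>sat)&(h[...,2]>val)&(abs(P[...,2]-zt)<tol)).astype(np.uint8)
    m=cv2.morphologyEx(m,cv2.MORPH_CLOSE,np.ones((3,3)))
    k=max(cv2.findContours(m,0,1)[0],key=cv2.contourArea)[:,0]
    r=cv2.minAreaRect((ray(c,k,zt)[:,:2]*1000).astype(np.float32))
    print("rect",np.round(r[0],1),np.round(r[1],1),round(r[2],1),"px",k.min(0),k.max(0),"z",round(float(np.median(P[...,2][m>0])),4));return r
E
python3 - <<'E'
from w import *
c=wrist("c_wrist"); 
try: rect(c,(586,-343),120,.02)
except Exception as e: print(e)
delta([585.8,-342.8,150],11.9)
E
```

```text
clock: 1.27
position: [0.5858, -0.3425, 0.1493]
ee_rot: [-0.073, 0.704, 0.074, 0.703]
ft_force: [-0.3, -0.6, 0.2]
grip_width: 0.999
rect [ 585.1 -345.4] [ 39.6 168.5] 11.8 px [293 114] [352 341] z 0.0198
t 1.32 pos [ 585.3 -343.4  149.6] jawyaw 11.8 axis_x [-0.001  0.001 -1.   ] f [ 0.3  0.4 -0.4] w 0.998 q [ 0.76  0.54 -0.42  1.38  0.22  1.27  0.53]
turn [-0.1 -0.1 -0.1] alt [ 1.799e+02 -1.000e-01  1.000e-01] shift [-0.4  0.4  0.6]
```

View pics/c_wrist.png

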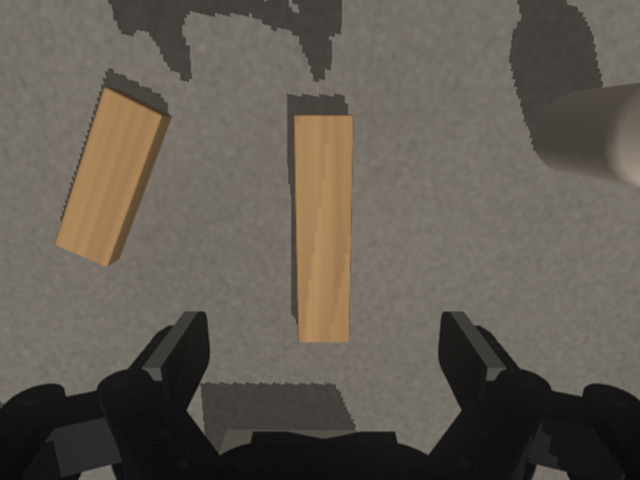

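The wrist view shows the long batten lined up between the jaws (columns 294–352, rows 114–341). It gives (585,-345), which is within 2.5 mm of the top view. Descending, then gripping.

```bash
python3 -m inch '[[[0,0,0],[60,0.5,0],0],[[0,0,0],[110,0.5,0],0],[[0,0,0],[135,0.5,0],0],[[0,0,0],[145.5,0.5,0],0],[[0,0,0],[145.5,0.5,0],0],[[0,0,0],[145.5,0.5,0],0.7],[[0,0,0],[145.5,0.5,0],0.8],[[0,0,0],[145.5,0.5,0],0.8],[[0,0,0],[145.5,0.5,0],0.8],[[0,0,0],[145.5,0.5,0],0.8]]' 40
python3 - <<'E'
from w import *
delta([629,6,120],166.4)
top("d_top");top("d_side","side")
E
```

```text
clock: 2.58
position: [0.5856, -0.343, 0.0052]
ee_rot: [-0.073, 0.703, 0.073, 0.703]
ft_force: [-1.1, 1.3, 6.2]
grip_width: 0.461
t 2.58 pos [ 585.6 -343.     5.2] jawyaw 11.8 axis_x [ 0.  0. -1.] f [-1.1  1.3  6.2] w 0.461 q [ 0.74  0.68 -0.39  1.49  0.28  1.03  0.49]
turn [25.4  0.  -0. ] alt [-154.6    0.     0. ] shift [-114.7  332.8  113.7]
```

```bash
python3 -m inch '[[[0,0,0],[-50,0,0],0.8],[[0,0,0],[-95,0,0],0.8],[[4,0,0],[-115,50,15],0.8],[[8,0,0],[-115,110,35],0.8],[[13,0,0],[-115,170,55],0.8],[[18,0,0],[-115,230,77],0.8],[[22,0,0],[-115,290,98],0.8],[[25.4,0,0],[-115,333,114],0.8],[[25.4,0,0],[-115,333.5,114],0.8],[[25.4,0,0],[-115,333.5,114],0.8]]' 40
python3 - <<'E'
from w import *
c=wrist("e_wrist")
delta([629,7,60],166.4)
E
```

```text
clock: 3.92
position: [0.629, 0.006, 0.1201]
ee_rot: [0.084, 0.702, -0.084, 0.702]
ft_force: [-0.2, -0.5, -0.8]
grip_width: 0.456
t 3.98 pos [629.1   5.  120.1] jawyaw -13.7 axis_x [-0.    -0.001 -1.   ] f [ 0.4 -0.3 -1.5] w 0.458 q [ 0.28  0.46 -0.46  1.56  0.22  1.17 -0.47]
turn [-0.1 -0.   0.1] alt [1.799e+02 1.000e-01 0.000e+00] shift [60.1  2.  -0.6]
```

View pics/e_wrist.png

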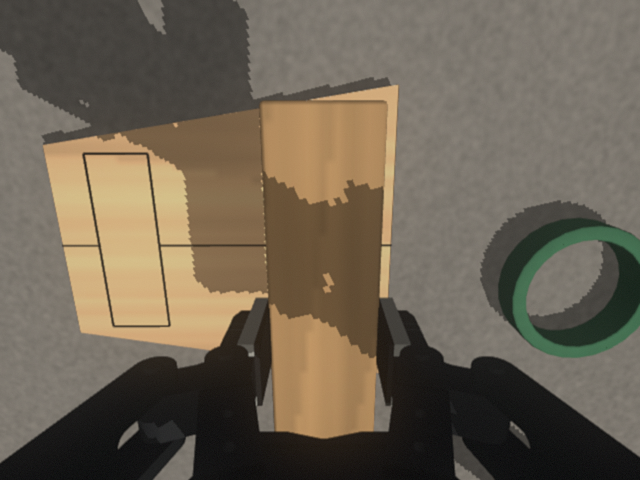

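The wrist view shows the batten squarely held, with its far end at row 101, columns 261–387. The pencilled centre line is at row 245 and the short outline is at columns 83–170. I'll use these to check the panel pose.

```bash
python3 - <<'E'
from w import *
c=load("pics/e_wrist.npz")
a=ray(c,[[63,245],[265,245],[390,245]],.012)*1000;print(np.round(a,1)); d=a[0]-a[2];print("yaw",np.degrees(np.arctan2(d[1],d[0])))
q=ray(c,[[83,153.5],[148.5,153.5],[169.5,325.5],[113,326.5]],.012)*1000;print(np.round(q,1),"short outline ctr",np.round(q.mean(0),1), np.linalg.norm(q[0]-q[1]),np.linalg.norm(q[1]-q[2]))
d=q[1]+q[0]-q[2]-q[3];print("long dir",np.degrees(np.arctan2(d[1],d[0])))
b=ray(c,[[261,102],[387,101]],.135)*1000;print("batten end",np.round(b,1))
ax=np.array([np.cos(np.radians(76.4)),np.sin(np.radians(76.4))]);m=b.mean(0)[:2];print("batten centre",m-85*ax,m+85*ax,np.linalg.norm(b[0]-b[1]))
# outline in first top view: dark thin lines
t=load("pics/a_top.npz")
E
```

```text
[[458.5  44.6  12. ]
 [589.5  12.8  12. ]
 [670.6  -6.9  12. ]]
yaw 166.35130702836867
[[495.8  97.   12. ]
 [535.5  87.3  12. ]
 [506.8 -28.8  12. ]
 [467.4 -20.1  12. ]] short outline ctr [501.4  33.8  12. ] 40.84278180065453 119.63387131903937
long dir 76.2125341363884
batten end [[628.6  89.2 135. ]
 [666.1  80.4 135. ]]
batten centre [627.40374086   2.2154037 ] [667.37790009 167.4487738 ] 38.539705720020144
```

Both cameras agree that the batten needs about +1 mm along its axis. Lowering it.

```bash
python3 -m inch '[[[0,0,0],[50,1,0],0.8],[[0,0,0],[80,1,0],0.8],[[0,0,0],[95,1,0],0.8],[[0,0,0],[99,1,0],0.8],[[0,0,0],[101,1,0],0.8],[[0,0,0],[102,1,0],0.8],[[0,0,0],[102,1,0],0.8]]' 40
python3 - <<'E'
from w import *
delta([629,6,17.2],166.35)
E
```

```text
clock: 4.85
position: [0.6297, 0.006, 0.0188]
ee_rot: [0.084, 0.702, -0.085, 0.702]
ft_force: [-1.5, -0.3, -1.0]
grip_width: 0.455
t 4.85 pos [629.7   6.   18.8] jawyaw -13.7 axis_x [ 0.001 -0.001 -1.   ] f [-1.5 -0.3 -1. ] w 0.455 q [ 0.25  0.58 -0.44  1.63  0.28  0.99 -0.51]
turn [-0.   0.1  0. ] alt [ 1.8e+02  1.0e-01 -1.0e-01] shift [ 1.6 -0.1 -0.6]
```

```bash
python3 -m inch '[[[0,0,0],[1.5,0,-0.6],0.8],[[0,0,0],[1.5,0,-0.6],0.8],[[0,0,0],[1.5,0,-0.6],0.4],[[0,0,0],[1.5,0,-0.6],0.3],[[0,0,0],[1.5,0,-0.6],0.2],[[0,0,0],[-30,0,-0.6],0.2],[[0,0,0],[-80,0,-0.6],0.1],[[0,0,0],[-130,0,-0.6],0]]' 40
python3 - <<'E'
from w import *
c=wrist("f_wrist")
rect(c,(627,3),115,.032,tol=.005)
delta([430.3,-334.6,120],165.5)
E
```

```text
clock: 5.85
position: [0.6288, 0.0062, 0.1502]
ee_rot: [0.084, 0.702, -0.085, 0.702]
ft_force: [0.6, -0.5, 0.0]
grip_width: 1.005
rect [627.4   3.5] [168.4  39.7] 76.4 px [292 113] [354 348] z 0.0318
t 5.9 pos [631.9   6.7 157.9] jawyaw -13.7 axis_x [ 0.01  -0.001 -1.   ] f [2.7 0.7 5.6] w 1.0 q [ 0.28  0.43 -0.47  1.52  0.21  1.23 -0.46]
turn [ 0.8  0.6 -0.1] alt [-179.2    0.2    0.9] shift [  36.2 -379.4 -115.4]
```

View pics/f_wrist.png

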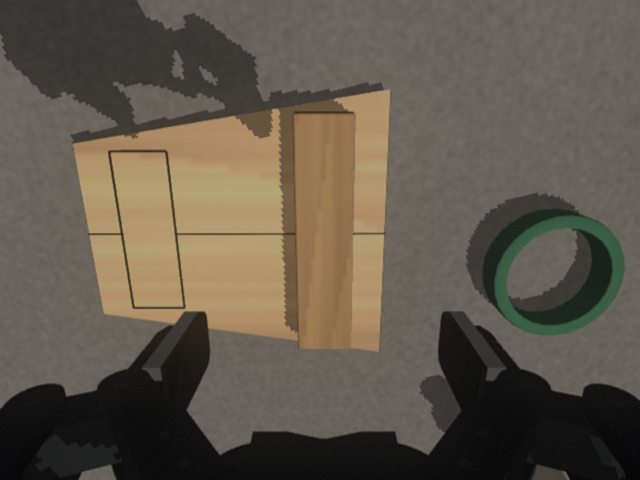

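The long batten lies on its outline: (627.4,3.5) measured against about (627.8,3.1) wanted, in the same view. Now the short batten.

```bash
python3 -m inch '[[[0.8,0.6,0],[8,-55,-18],0],[[0.8,0.6,0],[8,-110,-35],0],[[0.8,0.6,0],[8,-165,-52],0],[[0.8,0.6,0],[8,-220,-68],0],[[0.8,0.6,0],[8,-275,-85],0],[[0.8,0.6,0],[6,-330,-102],0],[[0.8,0.6,0],[6,-380,-115],0],[[0.8,0.6,0],[6,-380,-115],0],[[0.8,0.6,0],[6,-380,-115],0]]' 40
python3 - <<'E'
from w import *
c=wrist("g_wrist")
rect(c,(430,-337),90,.02)
delta([430.3,-334.6,5],165.5)
E
```

```text
clock: 7.02
position: [0.4306, -0.3347, 0.1501]
ee_rot: [0.09, 0.702, -0.088, 0.701]
ft_force: [-0.2, 0.8, 1.0]
grip_width: 1.001
rect [ 429.5 -337.5] [119.5  39.6] 75.3 px [296 152] [353 312] z 0.0198
t 7.08 pos [ 431.1 -334.1  150.1] jawyaw -14.4 axis_x [ 0.     0.002 -1.   ] f [ 0.1  0.3 -0.2] w 0.999 q [ 0.84  0.24 -0.3   1.76  0.07  1.15  0.27]
turn [ 0.1 -0.  -0.1] alt [-179.9    0.2   -0. ] shift [145.1  -1.   -0.5]
```

View pics/g_wrist.png

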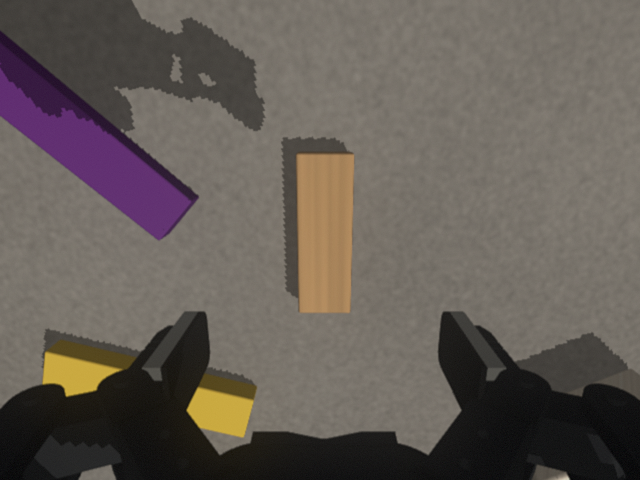

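The short batten is lined up (columns 297–353, rows 152–312) and the yellow bar is well clear of the fingers. Descending and gripping.

```bash
python3 -m inch '[[[0,0,0],[60,-0.5,0],0],[[0,0,0],[110,-1,0],0],[[0,0,0],[135,-1,-0.5],0],[[0,0,0],[145,-1,-0.5],0],[[0,0,0],[145,-1,-0.5],0],[[0,0,0],[145,-1,-0.5],0.7],[[0,0,0],[145,-1,-0.5],0.8],[[0,0,0],[145,-1,-0.5],0.8],[[0,0,0],[145,-1,-0.5],0.8],[[0,0,0],[145,-1,-0.5],0.8]]' 40
python3 - <<'E'
from w import *
delta([502.3,36.5,120],166.35)
E
```

```text
clock: 8.32
position: [0.4308, -0.335, 0.0061]
ee_rot: [0.089, 0.701, -0.088, 0.702]
ft_force: [-1.4, 1.1, 5.9]
grip_width: 0.459
t 8.32 pos [ 430.8 -335.     6.1] jawyaw -14.4 axis_x [ 0.001  0.001 -1.   ] f [-1.4  1.1  5.9] w 0.459 q [ 0.81  0.42 -0.28  1.88  0.14  0.87  0.22]
turn [-0.8  0.  -0.1] alt [ 1.792e+02 -1.000e-01 -1.000e-01] shift [-113.3  377.8  -23.1]
```

```bash
python3 -m inch '[[[0,0,0],[-50,0,0],0.8],[[0,0,0],[-100,5,0],0.8],[[-0.8,0,0],[-113,60,-4],0.8],[[-0.8,0,0],[-113,120,-8],0.8],[[-0.8,0,0],[-113,180,-12],0.8],[[-0.8,0,0],[-113,240,-16],0.8],[[-0.8,0,0],[-113,300,-20],0.8],[[-0.8,0,0],[-113,350,-23],0.8],[[-0.8,0,0],[-113,378,-23],0.8],[[-0.8,0,0],[-113,378,-23],0.8]]' 40
python3 - <<'E'
from w import *
c=wrist("i_wrist")
delta([502.3,36.5,18],166.35)
E
```

```text
clock: 9.57
position: [0.5027, 0.0392, 0.1201]
ee_rot: [0.083, 0.702, -0.082, 0.703]
ft_force: [0.1, -0.9, -2.4]
grip_width: 0.455
t 9.62 pos [502.5  37.2 119.9] jawyaw -13.5 axis_x [ 0.001  0.001 -1.   ] f [-0.  -1.8 -1.5] w 0.455 q [ 0.36  0.21 -0.58  1.89  0.13  1.08 -0.5 ]
turn [ 0.1  0.  -0.1] alt [-1.799e+02  1.000e-01  1.000e-01] shift [ 1.019e+02 -9.000e-01 -1.000e-01]
```

View pics/i_wrist.png

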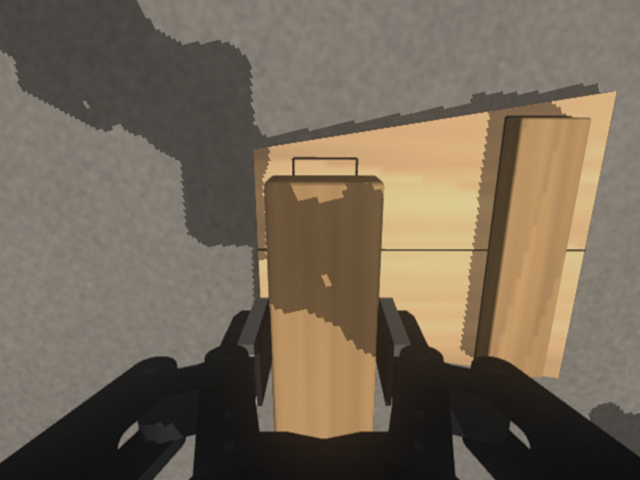

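The outline's far edge shows at row 158 (columns 293–356), and the batten end at row ~179 (columns 265–383), higher up. Comparing them in metric terms.

```bash
python3 - <<'E'
from w import *
c=load("pics/i_wrist.npz")
q=ray(c,[[293,158],[356,158]],.012)[:,:2]*1000;b=ray(c,[[265.5,180],[383,179]],.134)[:,:2]*1000
ax=np.array([np.cos(np.radians(76.35)),np.sin(np.radians(76.35))])
print(q,b,np.linalg.norm(q[0]-q[1]),np.linalg.norm(b[0]-b[1]));d=q.mean(0)-b.mean(0);print("need world",d,"along",d@ax,"jaw",d@[ax[1],-ax[0]])
l=ray(c,[[258,249.5],[585,250.5]],.012)[:,:2]*1000;print(l,l[1]-l[0],np.degrees(np.arctan2(*(l[1]-l[0])[::-1])))
E
```

```text
[[496.03172936  96.88236873]
 [534.39199648  87.72453515]] [[496.5682017   99.10022836]
 [533.95211207  90.50667294]] 39.43825566288574 38.358909642768204
need world [-0.04829396 -2.49999872] along -2.4407842316710817 jaw 0.543045325273699
[[457.98943661  44.227839  ]
 [671.17101691  -7.46102585]] [213.1815803  -51.68886486] -13.6291479062881
```

```bash
python3 -m inch '[[[0.1,0,0],[50,-1.8,0],0.8],[[0.1,0,0],[80,-1.8,0],0.8],[[0.1,0,0],[95,-1.8,0.3],0.8],[[0.1,0,0],[99,-1.8,0.3],0.8],[[0.1,0,0],[101,-1.8,0.3],0.8],[[0.1,0,0],[102.5,-1.8,0.3],0.8],[[0.1,0,0],[102.5,-1.8,0.3],0.8]]' 40
python3 - <<'E'
from w import *
delta([502.3,35.5,18.1],166.35)
E
```

```text
clock: 10.5
position: [0.5032, 0.0355, 0.0182]
ee_rot: [0.084, 0.701, -0.083, 0.703]
ft_force: [0.9, -0.9, 3.6]
grip_width: 0.456
t 10.5 pos [503.2  35.5  18.2] jawyaw -13.6 axis_x [ 0.003  0.001 -1.   ] f [ 0.9 -0.9  3.6] w 0.456 q [ 0.32  0.36 -0.55  1.97  0.24  0.88 -0.59]
turn [ 0.   0.1 -0.1] alt [-180.     0.2    0.2] shift [ 0.1 -0.2 -0.8]
```

```bash
python3 -m inch '[[[0,0,0],[0.3,0,-0.2],0.8],[[0,0,0],[0.3,0,-0.2],0.4],[[0,0,0],[0.3,0,-0.2],0.3],[[0,0,0],[0.3,0,-0.2],0.2],[[0,0,0],[-30,0,-0.2],0.2],[[0,0,0],[-80,0,-0.2],0.1],[[0,0,0],[-130,0,0],0],[[0,0,0],[-130,0,0],0],[[0,0,0],[-130,0,0],0]]' 40
python3 - <<'E'
from w import *
c=wrist("j_wrist")
print("short tgt wrist ~",(501.4,33.8))
rect(c,(501,34),90,.032,tol=.005)
delta([409.3,333.1,150],88.1)
E
```

```text
clock: 11.62
position: [0.5025, 0.0352, 0.1476]
ee_rot: [0.084, 0.701, -0.083, 0.703]
ft_force: [0.1, 0.4, -1.2]
grip_width: 1.003
short tgt wrist ~ (501.4, 33.8)
rect [501.5  32.8] [119.   39.7] 76.2 px [294 153] [354 320] z 0.0317
t 11.68 pos [502.1  35.2 147. ] jawyaw -13.6 axis_x [ 0.001  0.001 -1.   ] f [ 0.1 -0.  -0.1] w 1.001 q [ 0.38  0.18 -0.59  1.86  0.11  1.13 -0.48]
turn [78.3 -0.  -0.1] alt [-1.017e+02  1.000e-01 -0.000e+00] shift [  -2.7  267.7 -160.3]
```

View pics/j_wrist.png

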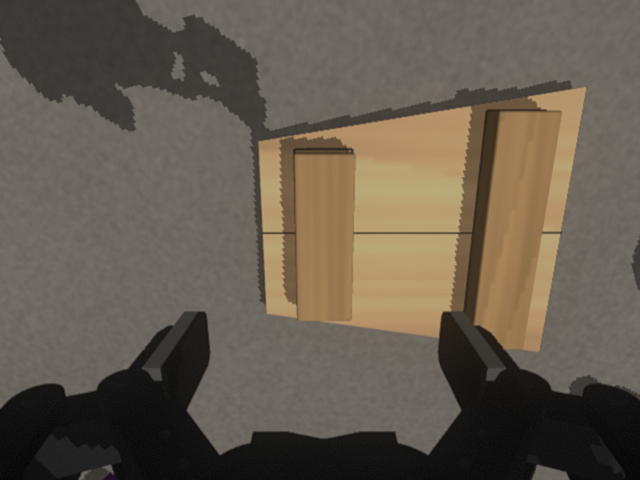

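The short batten is about 1 mm off its outline centre, (501.5,32.8) against (501.4,33.8), and parallel to it. Next I go to the dark board, taking the −101.7° turn to keep the last joint in range.

```bash
python3 -m inch '[[[-10,0,0],[-3,30,-18],0],[[-20,0,0],[-3,60,-36],0],[[-30,0,0],[-3,90,-54],0],[[-40,0,0],[-3,120,-72],0],[[-50,0,0],[-3,150,-90],0],[[-60,0,0],[-3,180,-108],0],[[-70,0,0],[-3,210,-126],0],[[-80,0,0],[-3,240,-144],0],[[-90,0,0],[-3,268,-160],0],[[-100,0,0],[-3,268,-160],0]]' 40
python3 -m inch '[[[-1.7,0,0],[0,0,0],0],[[-1.7,0,0],[0,0,0],0]]'
python3 - <<'E'
from w import *
c=wrist("k_wrist");t=top("k_top")
rect(c,(408,331),130,.018,val=20)
for n,xy,r in(("long",(629,6),100),("short",(502,36),75)):
    print(n);rect(t,xy,r,.032,tol=.007)
delta([409.3,333.1,1],88.1)
E
```

```text
clock: 12.92
position: [0.4074, 0.3356, 0.149]
ee_rot: [-0.486, 0.513, 0.488, 0.513]
ft_force: [0.5, -1.0, -0.1]
grip_width: 1.0
clock: 13.18
position: [0.4071, 0.3351, 0.1481]
ee_rot: [-0.492, 0.507, 0.495, 0.506]
ft_force: [-0.5, -0.2, -0.5]
grip_width: 1.003
rect [407.8 332.7] [ 59.1 208.4] 88.1 px [275  79] [365 361] z 0.0178
long
rect [627.4   4.8] [169.6  40.7] 76.8 px [273 187] [335 215] z 0.0313
short
rect [502.   33.9] [119.6  40.2] 76.1 px [269 235] [315 259] z 0.0312
t 13.28 pos [407.5 335.1 148.6] jawyaw 88.5 axis_x [-0.002  0.001 -1.   ] f [-0.7 -0.8  0. ] w 0.998 q [ 0.08  0.34 -0.99  1.78  0.3   1.19  0.54]
turn [ 0.4  0.1 -0.1] alt [-1.796e+02  2.000e-01  1.000e-01] shift [147.6  -2.2  -2.2]
```

View pics/k_wrist.png

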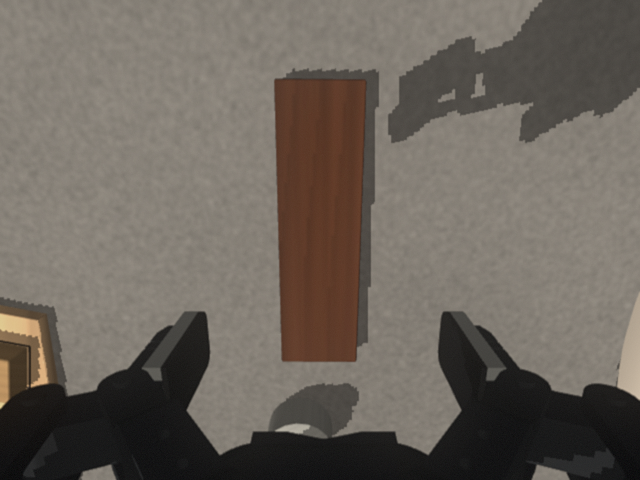

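View pics/k_top.png

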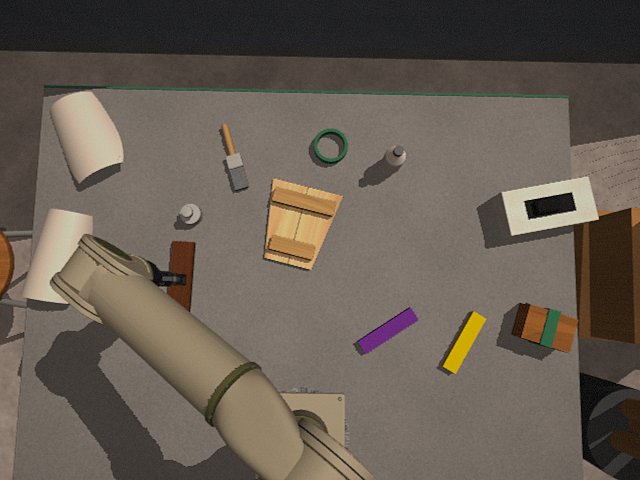

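Wrist view: the board is centred between the jaws (columns 275–365). Top view: both battens are on the panel. Top and wrist differ by 1–2 mm on the short batten, so I'll check its outline directly in the first top picture.

```bash
python3 - <<'E'
from w import *
c=load("pics/a_top.npz")
for n,q in(("short",[[453,281],[621,326],[605,382],[436,338]]),("long",[[464,93],[705,154],[687,207],[451,149]])):
    uv=(np.array(q)+.5)/4-.5+[160,165]
    w=ray(c,uv,.012)[:,:2]*1000;d=w[0]+w[3]-w[1]-w[2]
    print(n,w.mean(0).round(1),np.linalg.norm(w[0]-w[1]).round(1),np.degrees(np.arctan2(d[1],d[0])).round(1))
j=load("pics/j_wrist.npz");cv2.imwrite("pics/l.png",cv2.resize(j["pixels"][130:340,250:600,::-1],None,fx=2.2,fy=2.2,interpolation=2))
E
```

```text
short [502.2  36.2] 119.0 76.1
long [628.1   6. ] 171.8 76.8
```

View pics/l.png

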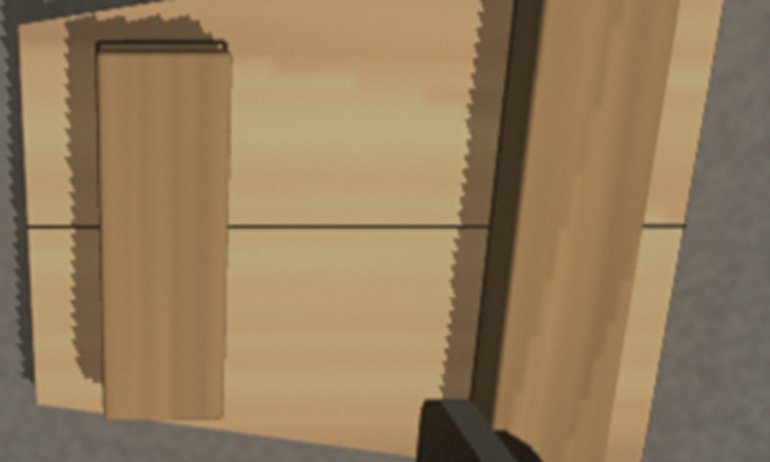

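In the crop, the short outline's far line still shows as a strip about 2 mm beyond the batten, and top agrees (36.2 against 33.9). There is time, so I'll go back and shift it +2 mm along its axis before the board goes on.

```bash
python3 - <<'E'
from w import *
delta([502.5,35.2,130],-13.65)
E
```

```text
t 13.28 pos [407.5 335.1 148.6] jawyaw 88.5 axis_x [-0.002  0.001 -1.   ] f [-0.7 -0.8  0. ] w 0.998 q [ 0.08  0.34 -0.99  1.78  0.3   1.19  0.54]
turn [-77.9   0.2  -0.1] alt [ 1.021e+02 -1.000e-01 -2.000e-01] shift [  18.  -102.9 -297.3]
```

```bash
python3 -m inch '[[[10,0,0],[2,-10,-30],0],[[20,0,0],[4,-20,-60],0],[[30,0,0],[6,-30,-90],0],[[40,0,0],[8,-41,-120],0],[[50,0,0],[10,-52,-150],0],[[60,0,0],[12,-62,-180],0],[[70,0,0],[14,-72,-210],0],[[80,0,0],[16,-83,-240],0],[[90,0,0],[18,-93,-270],0],[[100,0,0],[18,-103,-297],0]]' 40
python3 -m inch '[[[2.1,0,0],[0,0,0],0],[[2.1,0,0],[0,0,0],0]]'
python3 - <<'E'
from w import *
delta([502.5,35.2,18.3],-13.65)
E
```

```text
clock: 14.52
position: [0.5027, 0.0339, 0.13]
ee_rot: [0.074, 0.704, -0.074, 0.702]
ft_force: [0.1, 0.1, 0.3]
grip_width: 1.0
clock: 14.78
position: [0.5027, 0.0335, 0.13]
ee_rot: [0.088, 0.702, -0.087, 0.701]
ft_force: [-1.0, 0.9, 0.4]
grip_width: 0.996
t 14.78 pos [502.7  33.5 130. ] jawyaw -14.2 axis_x [-0.002  0.001 -1.   ] f [-1.   0.9  0.4] w 0.996 q [ 0.38  0.2  -0.59  1.87  0.13  1.1  -0.5 ]
turn [-0.6 -0.1 -0. ] alt [179.4  -0.    0.2] shift [111.7   1.6  -0.4]
```

```bash
python3 -m inch '[[[-0.6,0,0],[60,1.6,-0.4],0],[[-0.6,0,0],[95,1.6,-0.4],0],[[-0.6,0,0],[110.5,1.6,-0.4],0],[[-0.6,0,0],[111,1.6,-0.4],0],[[-0.6,0,0],[111,1.6,-0.4],0.7],[[-0.6,0,0],[111,1.6,-0.4],0.8],[[-0.6,0,0],[111,1.6,-0.4],0.8],[[-0.6,0,0],[111,1.6,-0.4],0.8],[[-0.6,0,0],[108,1.6,-0.4],0.8]]' 40
python3 - <<'E'
from w import *
delta([502.8,37.2,18.3],-13.65)
E
```

```text
clock: 15.9
position: [0.5026, 0.0352, 0.0224]
ee_rot: [0.084, 0.703, -0.084, 0.702]
ft_force: [-0.0, -0.5, -0.2]
grip_width: 0.458
t 15.9 pos [502.6  35.2  22.4] jawyaw -13.6 axis_x [-0.002  0.001 -1.   ] f [-0.  -0.5 -0.2] w 0.458 q [ 0.34  0.36 -0.56  1.96  0.24  0.89 -0.59]
turn [ 0.  -0.1 -0. ] alt [-180.     0.    -0.2] shift [ 4.1  2.  -0.3]
```

```bash
python3 -m inch '[[[0,-0.1,0],[0,2,0],0.8],[[0,-0.1,0],[2,2,0],0.8],[[0,-0.1,0],[3.5,2,0],0.8],[[0,-0.1,0],[4,2,0],0.8],[[0,-0.1,0],[4,2,0],0.4],[[0,-0.1,0],[4,2,0],0.3],[[0,-0.1,0],[4,2,0],0.2],[[0,-0.1,0],[-40,2,0],0.1],[[0,-0.1,0],[-80,2,0],0],[[0,-0.1,0],[-125,2,0],0]]' 40
python3 -m inch '[[[0,0,0],[0,0,0],0]]'
python3 - <<'E'
from w import *
c=wrist("m_wrist")
rect(c,(501,34),90,.032,tol=.005)
delta([408.5,334,149],88.1)
cv2.imwrite("pics/m.png",cv2.resize(c["pixels"][130:340,250:600,::-1],None,fx=2.2,fy=2.2,interpolation=2))
E
```

```text
clock: 17.15
position: [0.5029, 0.037, 0.1484]
ee_rot: [0.084, 0.702, -0.084, 0.702]
ft_force: [0.0, -0.4, -1.2]
grip_width: 1.0
clock: 17.27
position: [0.5048, 0.0373, 0.1515]
ee_rot: [0.084, 0.7, -0.084, 0.704]
ft_force: [0.2, -0.6, -1.8]
grip_width: 0.999
rect [501.8  35.1] [119.1  39.7] 76.3 px [290 153] [350 318] z 0.0317
t 17.32 pos [503.7  37.  149.6] jawyaw -13.7 axis_x [ 0.002  0.    -1.   ] f [ 0.4 -1.3 -0.2] w 0.997 q [ 0.39  0.18 -0.61  1.85  0.11  1.14 -0.49]
turn [78.2  0.1 -0.1] alt [-1.018e+02  1.000e-01  1.000e-01] shift [   0.5  266.2 -162.6]
```

View pics/m.png

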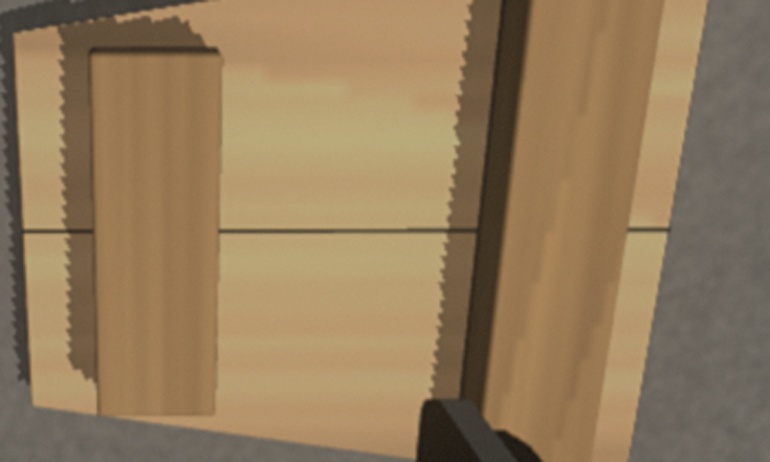

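The batten now covers its outline, with the line just at its far edge. Back to the board.

```bash
python3 -m inch '[[[-10,0,0],[0,30,-18],0],[[-20,0,0],[0,60,-36],0],[[-30,0,0],[0,90,-54],0],[[-40,0,0],[0,120,-72],0],[[-50,0,0],[0,150,-90],0],[[-60,0,0],[0,180,-108],0],[[-70,0,0],[0,210,-126],0],[[-80,0,0],[0,240,-144],0],[[-90,0,0],[0,266,-162],0],[[-100,0,0],[0,266,-163],0]]' 40
python3 -m inch '[[[-1.8,0,0],[0,0,0],0],[[-1.8,0,0],[0,0,0],0]]'
python3 - <<'E'
from w import *
delta([408.5,334,1],88.1)
E
```

```text
clock: 18.58
position: [0.4058, 0.3362, 0.1483]
ee_rot: [-0.486, 0.513, 0.487, 0.513]
ft_force: [0.8, -1.0, -0.5]
grip_width: 0.999
clock: 18.82
position: [0.4056, 0.3356, 0.1474]
ee_rot: [-0.493, 0.507, 0.494, 0.506]
ft_force: [0.0, 0.5, 0.6]
grip_width: 1.0
t 18.82 pos [405.6 335.6 147.4] jawyaw 88.6 axis_x [-0.002  0.001 -1.   ] f [0.  0.5 0.6] w 1.0 q [ 0.09  0.34 -1.01  1.79  0.31  1.19  0.53]
turn [ 0.5  0.  -0.1] alt [-179.5    0.2    0. ] shift [146.4  -3.2  -1.6]
```

```bash
python3 -m inch '[[[0.5,0,0],[60,-3.4,-1.6],0],[[0.5,0,0],[110,-3.4,-1.6],0],[[0.5,0,0],[135,-3.4,-1.6],0],[[0.5,0,0],[145,-3.4,-1.6],0],[[0.5,0,0],[145,-3.4,-1.6],0],[[0.5,0,0],[145.5,-3.4,-1.6],0.4],[[0.5,0,0],[145.5,-3.4,-1.6],0.6],[[0.5,0,0],[145.5,-3.4,-1.6],0.6],[[0.5,0,0],[145.5,-3.4,-1.6],0.6]]' 50
python3 - <<'E'
from w import *
delta([565.2,21.1,120],76.35)
E
```

```text
clock: 19.95
position: [0.4095, 0.3343, 0.0033]
ee_rot: [-0.491, 0.508, 0.491, 0.509]
ft_force: [-1.6, -1.8, 7.1]
grip_width: 0.689
t 19.95 pos [409.5 334.3   3.3] jawyaw 88.0 axis_x [ 0.     0.001 -1.   ] f [-1.6 -1.8  7.1] w 0.689 q [-0.03  0.54 -0.88  1.9   0.51  0.94  0.38]
turn [11.7  0.1 -0. ] alt [-1.683e+02  0.000e+00  1.000e-01] shift [-116.9 -166.5 -307.5]
```

```bash
python3 -m inch '[[[0,0,0],[-50,0,0],0.6],[[0,0,0],[-100,0,0],0.6],[[2,0,0],[-117,-25,-50],0.6],[[4,0,0],[-117,-50,-100],0.6],[[6,0,0],[-117,-80,-150],0.6],[[8,0,0],[-117,-110,-200],0.6],[[10,0,0],[-117,-140,-250],0.6],[[11.7,0,0],[-117,-166,-300],0.6],[[11.7,0,0],[-117,-166.5,-307.5],0.6],[[11.7,0,0],[-117,-166.5,-307.5],0.6]]' 50
python3 - <<'E'
from w import *
c=wrist("n_wrist");t=top("n_top")
delta([565.2,21.1,36],76.35)
E
```

```text
clock: 21.2
position: [0.565, 0.021, 0.1203]
ee_rot: [-0.436, 0.556, 0.437, 0.556]
ft_force: [-1.2, 0.8, -1.6]
grip_width: 0.683
t 21.3 pos [564.8  22.8 120.5] jawyaw 76.4 axis_x [ 0.     0.001 -1.   ] f [ 0.6  0.6 -2.2] w 0.682 q [ 0.55  0.41 -0.82  1.72  0.32  1.15  0.98]
turn [0.1 0.1 0. ] alt [-1.799e+02 -0.000e+00  1.000e-01] shift [84.5 -0.8 -1.6]
```

View pics/n_wrist.png

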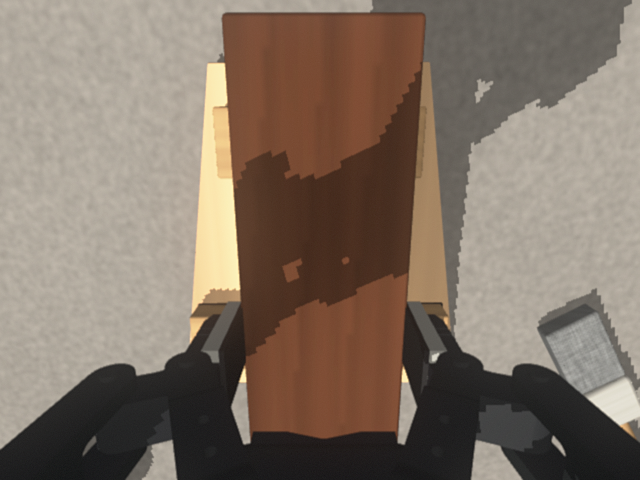

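View pics/n_top.png

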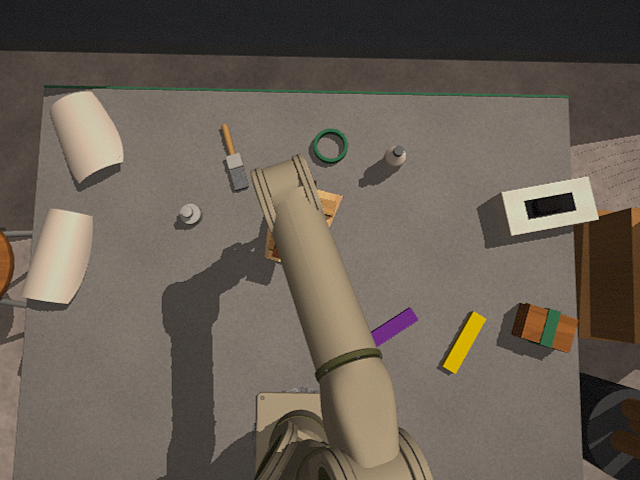

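Wrist view: the board is held, its far end at row 13 (columns 222–425) and the panel's narrow edge at row 63 (columns 206–433). Comparing in metric terms.

```bash
python3 - <<'E'
from w import *
c=load("pics/n_wrist.npz")
cv2.imwrite("pics/n1.png",cv2.resize(c["pixels"][0:200,190:450,::-1],None,fx=3,fy=3,interpolation=2))
b=ray(c,[[222,14],[425,13.5]],.1352)[:,:2]*1000;p=ray(c,[[206.5,63],[433,63]],.012)[:,:2]*1000
x=np.array([np.cos(np.radians(166.35)),np.sin(np.radians(166.35))]);y=np.array([-x[1],x[0]])
print(b,np.linalg.norm(b[0]-b[1]),p,np.linalg.norm(p[0]-p[1]))
B=b.mean(0)-105*x;P=p.mean(0)-110*x;d=P-B
print("board ctr",B,"panel ctr",P,"need px",d@x,"py",d@y)
E
```

```text
[[455.85398191  17.7798535 ]
 [469.66403834  74.6845343 ]] 58.55647150838269 [[442.56954911 -19.24313444]
 [474.1661355  109.65132739]] 132.7106874448681
board ctr [564.7933303   21.45322086] panel ctr [565.26093964  19.24517234] need px -0.9754797687583817 py 2.035331911302698
```

View pics/n1.png

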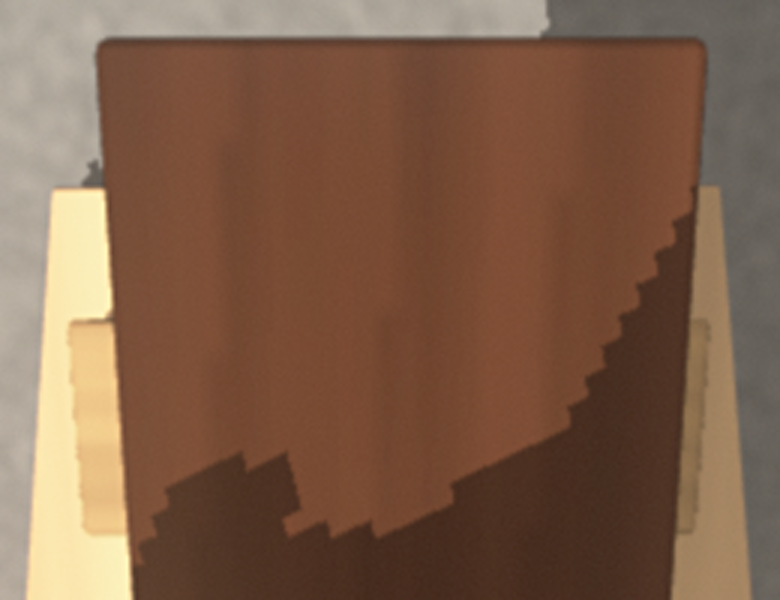

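```bash
python3 -m inch '[[[0,0,0],[40,-0.8,-1.8],0.6],[[0,0,0],[65,-0.8,-1.8],0.6],[[0,0,0],[78,-0.8,-1.8],0.6],[[0,0,0],[82,-0.8,-1.8],0.6],[[0,0,0],[83.5,-0.8,-1.8],0.6],[[0,0,0],[84.3,-0.8,-1.8],0.6],[[0,0,0],[84.3,-0.8,-1.8],0.6]]' 50
python3 - <<'E'
from w import *
delta([565.5,21,35.3],76.35)
E
```

```text
clock: 22.18
position: [0.5655, 0.0209, 0.0367]
ee_rot: [-0.437, 0.555, 0.437, 0.556]
ft_force: [0.4, -0.1, -1.4]
grip_width: 0.683
t 22.18 pos [565.5  20.9  36.7] jawyaw 76.4 axis_x [ 0.001  0.001 -1.   ] f [ 0.4 -0.1 -1.4] w 0.683 q [ 0.51  0.51 -0.77  1.79  0.41  1.01  0.92]
turn [0.1 0.1 0.1] alt [-1.799e+02 -1.000e-01  1.000e-01] shift [1.4 0.1 0.1]
```

```bash
python3 -m inch '[[[0,0,0],[1,0,0],0.6],[[0,0,0],[1.6,0,0],0.6],[[0,0,0],[1.6,0,0],0.6]]' 50
python3 -m inch '[[[0,0,0],[0,0,0],0.2],[[0,0,0],[0,0,0],0.1],[[0,0,0],[0,0,0],0],[[0,0,0],[0,0,0],0],[[0,0,0],[-40,0,0],0],[[0,0,0],[-85,0,0],0],[[0,0,0],[-130,0,0],0],[[0,0,0],[-130,0,0],0],[[0,0,0],[-130,0,0],0]]'
python3 - <<'E'
from w import *
c=wrist("o_wrist")
rect(c,(565,20),125,.05,val=20,tol=.005)
delta([586.5,309.5,190],76.35)
E
```

```text
clock: 22.55
position: [0.5657, 0.0208, 0.0354]
ee_rot: [-0.437, 0.555, 0.437, 0.556]
ft_force: [-1.5, -1.2, 3.6]
grip_width: 0.685
clock: 23.68
position: [0.5652, 0.0205, 0.1648]
ee_rot: [-0.437, 0.555, 0.437, 0.556]
ft_force: [0.0, 0.2, 0.2]
grip_width: 0.996
rect [564.1  21.3] [ 59.6 207.8] 76.4 px [275  72] [373 369] z 0.0498
t 23.73 pos [564.9  20.5 164.3] jawyaw 76.4 axis_x [-0.     0.001 -1.   ] f [ 0.3  0.2 -0.2] w 1.0 q [ 0.58  0.36 -0.84  1.68  0.28  1.23  1.01]
turn [ 0.1  0.  -0. ] alt [-1.799e+02  0.000e+00  1.000e-01] shift [-25.5  46.9 286. ]
```

View pics/o_wrist.png

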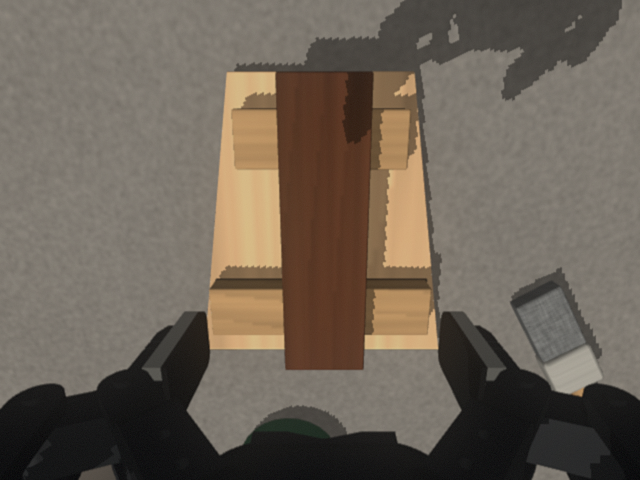

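The board lies centred across both battens (columns 275–373, panel symmetrical around it). Now the weight.

```bash
python3 -m inch '[[[0,0,0],[-10,0,50],0],[[0,0,0],[-20,10,105],0],[[0,0,0],[-25,20,165],0],[[0,0,0],[-25,30,220],0],[[0,0,0],[-25,42,270],0],[[0,0,0],[-25,47,286],0],[[0,0,0],[-25,47,286],0],[[0,0,0],[-25,47,286],0]]' 60
python3 - <<'E'
from w import *
c=wrist("p_wrist");t=top("p_top")
P=cloud(c)
n=np.hypot(P[...,0]-.586,P[...,1]-.309)<.05
for z,tol in((.0655,.0035),(.032,.004)):
    m=(n&(abs(P[...,2]-z)<tol)).astype(np.uint8)
    k=max(cv2.findContours(m,0,1)[0],key=cv2.contourArea)[:,0]
    w=ray(c,k,z)[:,:2]*1000;(cx,cy),r=cv2.minEnclosingCircle(w.astype(np.float32));print(z,cx,cy,r,k.min(0),k.max(0))
delta([586.5,309.5,40],76.35)
E
```

```text
clock: 24.72
position: [0.5871, 0.3073, 0.1889]
ee_rot: [-0.437, 0.556, 0.437, 0.556]
ft_force: [-0.1, -0.5, -0.4]
grip_width: 1.001
0.0655 586.0864868164062 310.4664306640625 13.7767915725708 [308 215] [346 252]
0.032 586.4244995117188 310.34375 27.862977981567383 [292 188] [362 256]
t 24.82 pos [587.2 307.3 189.4] jawyaw 76.3 axis_x [ 0. -0. -1.] f [ 0.2 -0.3  0.5] w 0.999 q [ 0.03  0.58 -0.85  1.37  0.43  1.38  0.51]
turn [-0.1 -0.   0. ] alt [179.9   0.    0. ] shift [149.4   1.3   2. ]
```

View pics/p_wrist.png

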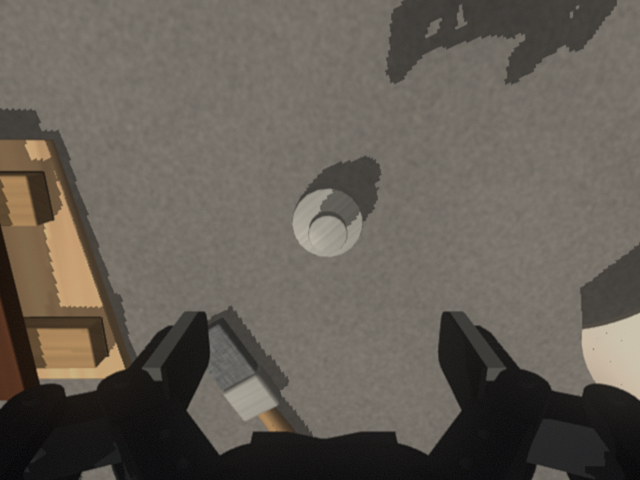

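View pics/p_top.png

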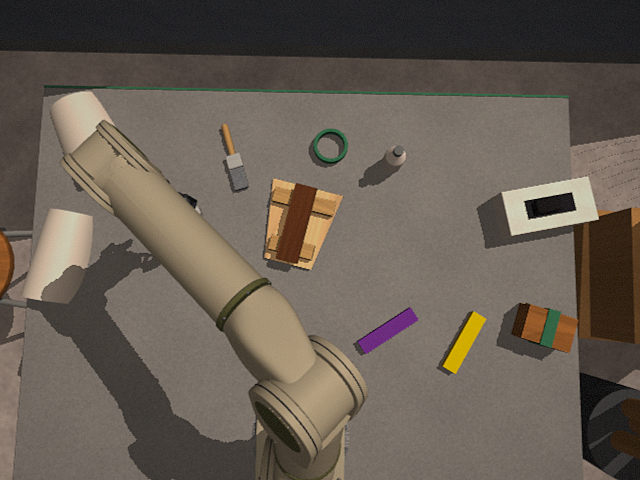

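Both views agree on the weight: (586.3,310.4) from the wrist and (587.3,310.9) from the top, with radii 13.8 and 27.9 mm as given. Gripping the knob.

```bash
python3 -m inch '[[[0,0,0],[50,1.2,3.1],0],[[0,0,0],[100,1.2,3.1],0],[[0,0,0],[135,1.2,3.1],0],[[0,0,0],[150,1.2,3.1],0],[[0,0,0],[151.4,1.2,3.1],0],[[0,0,0],[151.4,1.2,3.1],0.3]]' 60
python3 - <<'E'
from w import *
delta([586.8,310.6,38],76.35)
E
python3 -m inch '[[[0,0,0],[0,0,0],0.6],[[0,0,0],[0,0,0],0.9],[[0,0,0],[0,0,0],0.95],[[0,0,0],[0,0,0],0.95],[[0,0,0],[0,0,0],0.95],[[0,0,0],[0,0,0],0.95]]' 80
python3 - <<'E'
from w import *
delta([586.8,310.6,38],76.35)
E
```

```text
clock: 25.58
position: [0.5877, 0.3109, 0.0397]
ee_rot: [-0.437, 0.556, 0.436, 0.557]
ft_force: [0.3, -0.0, 1.4]
grip_width: 0.816
t 25.57 pos [587.7 310.9  39.7] jawyaw 76.2 axis_x [ 0.002  0.001 -1.   ] f [ 0.3 -0.   1.4] w 0.816 q [-0.01  0.71 -0.78  1.51  0.53  1.14  0.44]
turn [-0.1  0.1  0.1] alt [ 1.799e+02  2.000e-01 -1.000e-01] shift [ 1.6  0.9 -0.5]
clock: 26.32
position: [0.5882, 0.3108, 0.0408]
ee_rot: [-0.437, 0.555, 0.436, 0.557]
ft_force: [-1.4, -1.9, 6.6]
grip_width: 0.295
t 26.32 pos [588.2 310.8  40.8] jawyaw 76.2 axis_x [ 0.003  0.001 -1.   ] f [-1.4 -1.9  6.6] w 0.295 q [-0.01  0.71 -0.78  1.51  0.53  1.14  0.44]
turn [-0.1  0.1  0.2] alt [ 1.799e+02  3.000e-01 -1.000e-01] shift [ 2.8  1.4 -0.5]
```

```bash
python3 -m inch '[[[0,0,0],[-30,0,0],0.95],[[0,0,0],[-75,0,0],0.95],[[0,0,0],[-110,0,0],0.95],[[0,0,0],[-110,0,0],0.95]]' 80
python3 - <<'E'
from w import *
delta([566.3,21,150],76.35)
E
```

```text
clock: 26.82
position: [0.5887, 0.3115, 0.1531]
ee_rot: [-0.437, 0.554, 0.436, 0.559]
ft_force: [-0.9, -0.2, -5.7]
grip_width: 0.295
t 26.82 pos [588.7 311.5 153.1] jawyaw 76.2 axis_x [ 0.007  0.002 -1.   ] f [-0.9 -0.2 -5.7] w 0.295 q [ 0.02  0.61 -0.84  1.41  0.45  1.32  0.49]
turn [-0.1  0.2  0.3] alt [179.9   0.5  -0.3] shift [   2.3  -47.5 -287.5]
```

```bash
python3 -m inch '[[[0,0.2,0.3],[0,-7,-45],0.95],[[-0.1,0.2,0.3],[0,-15,-95],0.95],[[-0.1,0.2,0.3],[0,-24,-145],0.95],[[-0.1,0.2,0.3],[0,-32,-195],0.95],[[-0.1,0.2,0.3],[0,-40,-245],0.95],[[-0.1,0.2,0.3],[1,-46,-275],0.95],[[-0.1,0.2,0.3],[2,-47.5,-287.5],0.95],[[-0.1,0.2,0.3],[2,-47.5,-287.5],0.95],[[-0.1,0.2,0.3],[2,-47.5,-287.5],0.95]]' 80
python3 - <<'E'
from w import *
c=wrist("q_wrist");s=top("q_side","side")
delta([566.3,21,91],76.35)
E
```

```text
clock: 27.95
position: [0.5661, 0.023, 0.15]
ee_rot: [-0.437, 0.555, 0.438, 0.556]
ft_force: [0.0, 1.0, -5.8]
grip_width: 0.297
t 28.05 pos [566.2  22.9 150.2] jawyaw 76.5 axis_x [ 0.001  0.001 -1.   ] f [-0.4 -0.1 -5. ] w 0.296 q [ 0.58  0.39 -0.85  1.69  0.31  1.21  0.99]
turn [0.1 0.1 0. ] alt [-1.799e+02 -1.000e-01  1.000e-01] shift [59.2 -0.5 -1.9]
```

View pics/q_wrist.png

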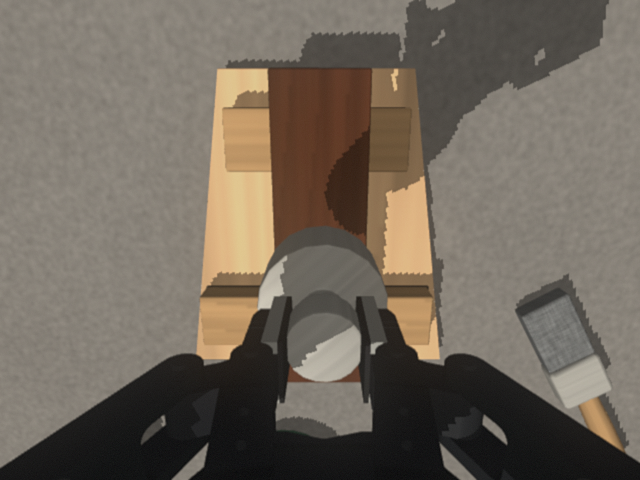

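View pics/q_side.png

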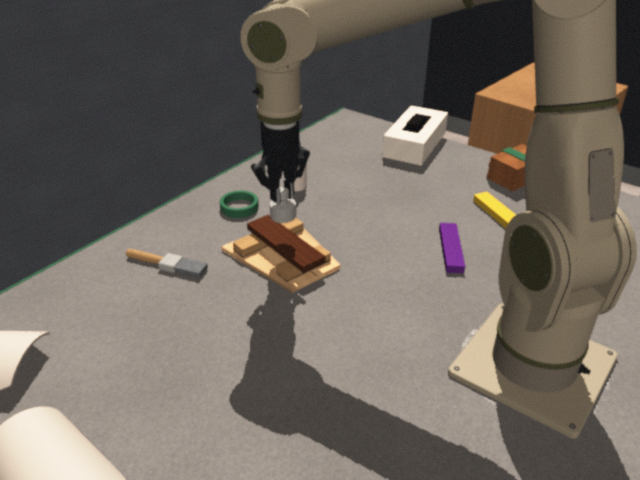

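The weight hangs upright above the board. The side view shows it at (284,210) over the dark board at (290,245). Lowering gently.

```bash
python3 -m inch '[[[0.1,0.1,0],[25,-0.5,-1.9],0.95],[[0.1,0.1,0],[42,-0.5,-1.9],0.95],[[0.1,0.1,0],[51,-0.5,-1.9],0.95],[[0.1,0.1,0],[55,-0.5,-1.9],0.95],[[0.1,0.1,0],[56.5,-0.5,-1.9],0.95],[[0.1,0.1,0],[57.5,-0.5,-1.9],0.95],[[0.1,0.1,0],[57.5,-0.5,-1.9],0.95]]' 80
python3 - <<'E'
from w import *
delta([566.3,21,91],76.35)
E
```

```text
clock: 28.92
position: [0.5665, 0.0209, 0.093]
ee_rot: [-0.437, 0.556, 0.437, 0.556]
ft_force: [0.3, -0.7, -5.0]
grip_width: 0.295
t 28.93 pos [566.5  20.9  93. ] jawyaw 76.3 axis_x [ 0.001 -0.001 -1.   ] f [ 0.3 -0.7 -5. ] w 0.295 q [ 0.55  0.45 -0.82  1.74  0.37  1.11  0.95]
turn [-0.  -0.   0.1] alt [1.8e+02 1.0e-01 1.0e-01] shift [2.  0.2 0.1]
```

```bash
python3 -m inch '[[[0,0,0],[1,0,0],0.95],[[0,0,0],[1.5,0,0],0.95],[[0,0,0],[2,0,0],0.95],[[0,0,0],[2,0,0],0.95]]' 80
```

```text
clock: 29.42
position: [0.5665, 0.0209, 0.091]
ee_rot: [-0.437, 0.556, 0.437, 0.556]
ft_force: [0.4, -0.7, -4.9]
grip_width: 0.296
```

Still carrying −5 N, so no contact yet. A little lower.

```bash
python3 -m inch '[[[0,0,0],[0.5,0,0],0.95],[[0,0,0],[1,0,0],0.95],[[0,0,0],[1,0,0],0.95]]'
```

```text
clock: 29.8
position: [0.5669, 0.0207, 0.0909]
ee_rot: [-0.438, 0.556, 0.436, 0.556]
ft_force: [-2.1, -1.0, 6.1]
grip_width: 0.297
```

Contact (+6 N). Releasing and rising.

```bash
python3 -m inch '[[[0,0,0],[0,0,0],0.6],[[0,0,0],[0,0,0],0.4],[[0,0,0],[0,0,0],0.1],[[0,0,0],[0,0,0],0],[[0,0,0],[0,0,0],0],[[0,0,0],[-30,0,0],0],[[0,0,0],[-70,0,0],0],[[0,0,0],[-110,0,0],0],[[0,0,0],[-110,0,0],0]]'
python3 - <<'E'
from w import *
c=wrist("r_wrist")
P=cloud(c);n=np.hypot(P[...,0]-.565,P[...,1]-.021)<.05
for z,tol in((.1155,.0035),(.082,.004)):
    m=(n&(abs(P[...,2]-z)<tol)).astype(np.uint8)
    k=max(cv2.findContours(m,0,1)[0],key=cv2.contourArea)[:,0]
    w=ray(c,k,z)[:,:2]*1000;print(z,cv2.minEnclosingCircle(w.astype(np.float32)))
rect(c,(565,20),125,.05,val=20,tol=.005)
delta([566.3,21,91],76.35)
E
```

```text
clock: 30.92
position: [0.5683, 0.0213, 0.204]
ee_rot: [-0.439, 0.554, 0.435, 0.557]
ft_force: [0.0, -0.5, -1.1]
grip_width: 1.002
0.1155 ((564.6825561523438, 20.30194854736328), 13.855443954467773)
0.082 ((565.0256958007812, 20.230487823486328), 27.895214080810547)
rect [514.9  33.3] [ 59.6 106.8] 76.4 px [279  73] [364 222] z 0.0498
t 30.98 pos [567.3  20.9 201.9] jawyaw 76.3 axis_x [ 0.004 -0.002 -1.   ] f [-0.  -0.3 -1.2] w 1.002 q [ 0.6   0.34 -0.87  1.62  0.27  1.3   1.02]
turn [-0.  -0.   0.2] alt [1.8e+02 4.0e-01 1.0e-01] shift [ 1.109e+02  1.500e+00 -1.000e-01]
```

```bash
python3 -m inch '[[[0,0,0],[-20,10,50],0],[[0,0,0],[-20,20,110],0],[[0,0,0],[-20,20,170],0],[[0,0,0],[-20,20,230],0],[[0,0,0],[-20,20,280],0],[[0,0,0],[-20,20,280],0],[[0,0,0],[-20,20,280],0]]'
python3 - <<'E'
from w import *
t=top("s_top");s=top("s_side","side")
cv2.imwrite("pics/s1.png",cv2.resize(t["pixels"][110:290,200:420,::-1],None,fx=3,fy=3,interpolation=2))
cv2.imwrite("pics/s2.png",cv2.resize(s["pixels"][120:310,120:360,::-1],None,fx=3,fy=3,interpolation=2))
rect(t,(565,21),130,.05,val=20,sat=100,tol=.008)
P=cloud(t);n=np.hypot(P[...,0]-.565,P[...,1]-.021)<.06
for z in(.1155,.082):
    m=(n&(abs(P[...,2]-z)<.007)).astype(np.uint8)
    k=max(cv2.findContours(m,0,1)[0],key=cv2.contourArea)[:,0]
    w=ray(t,k,z)[:,:2]*1000;print(z,cv2.minEnclosingCircle(w.astype(np.float32)))
E
```

```text
clock: 31.85
position: [0.6138, 0.2972, 0.2201]
ee_rot: [-0.438, 0.556, 0.436, 0.556]
ft_force: [-0.0, 0.3, 0.5]
grip_width: 1.002
rect [514.5  35.1] [ 60.3 106. ] 76.7 px [276 223] [307 263] z 0.0492
0.1155 ((565.766845703125, 21.705894470214844), 13.911768913269043)
0.082 ((565.9552612304688, 21.569175720214844), 28.057294845581055)
```

View pics/r_wrist.png

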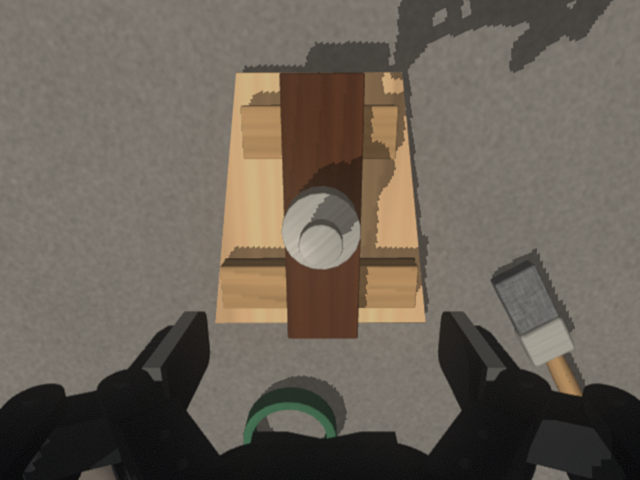

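View pics/s1.png

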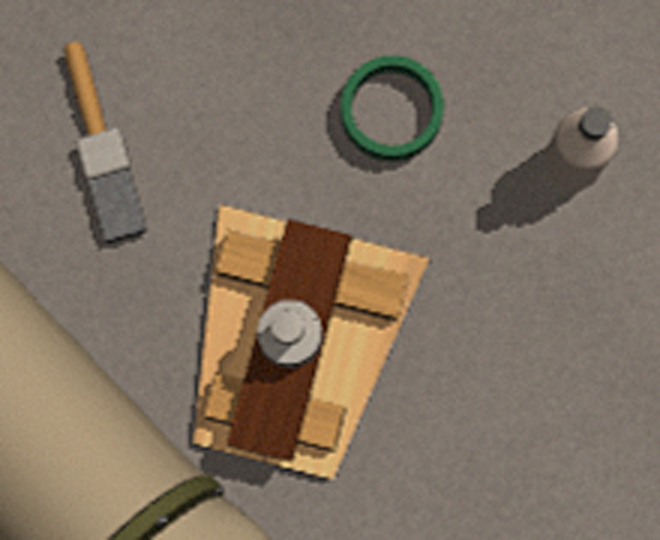

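View pics/s2.png

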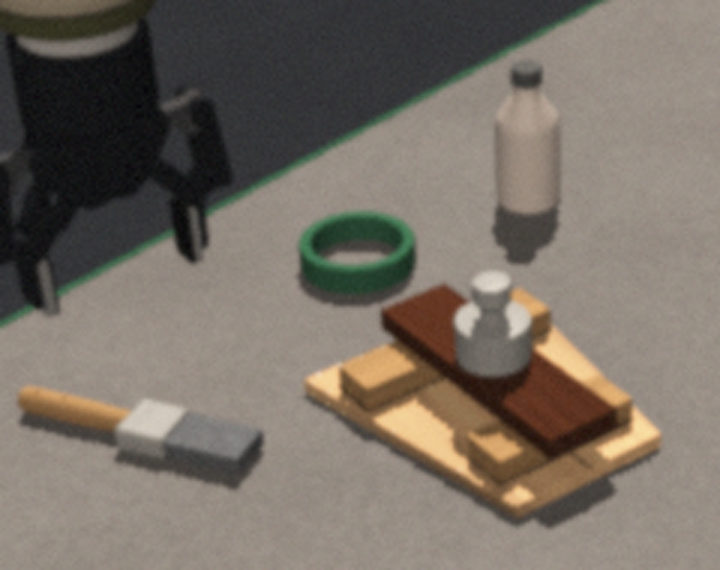

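Everything is in place. The weight is at (565.9,21.6) against the panel centre (565.3,21.1), and knob and base are coaxial, so it is upright. The tape, brush and bottle have not moved. Handing in.

```bash
python3 -m inch '[[[0,0,0],[0,0,0],0],[[0,0,0],[0,0,0],0]]'; python3 -c "
from workcell import manip; print(manip.hand_in())"
```

```text
clock: 32.2
position: [0.6148, 0.2948, 0.2211]
ee_rot: [-0.438, 0.556, 0.434, 0.557]
ft_force: [0.1, -0.2, -0.5]
grip_width: 0.998
the job is handed in; nothing more can be done
None
```

The job is done and handed in at about 32 s. The long batten went on its outline, then the short one, then the dark board across the middle of both, and last the weight, lowered until it touched before I let go.

**Long batten:** within about 1–2 mm of its outline. The wrist camera showed 0.5 mm, the top camera up to 1.7 mm.

**Short batten:** it first lay about 2 mm off along its length, so I regripped and shifted it before laying the board. Afterwards its outline's far line sat just at the batten's edge. The wrist camera still read it about 1.3 mm from the outline centre, now the other way.

**Board:** yaw within about 0.1–0.3° of the panel's centre line, and centred to about 2 mm. The wrist camera measured this before the weight went on. The last full-length check failed because the weight hid half the board, but in the final pictures it still lay straight across both battens.

**Weight:** upright, within about 1 mm of the panel's centre.

**Checks that disagreed:** the top and wrist cameras differed by 1–2.5 mm throughout, so I relied on comparisons within a single view for placing.

The glue bottle, tape roll and brush were not touched. The highest wrist force I read was about 7 N, though I only read it between moves.

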